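Clamp a glued gear in the bonding press and keep it clamped

TASK

The printed gear has just been glued onto its aluminium hub in the small bonding press. Pull the press's transport lock out to its end stop, then push the presser's round cap straight down until the foot is on the gear and the lower rim of the cap stands between the two gauge pins (the cap pushed about 14 mm down its stem, without bottoming it), leave the things around the press where they are, and finish while still holding it there so that the glue can set.

Things in the scene. Friction and masses are not known exactly. Their poses are not given: they have to be found in the camera images.
- bond_press: Small grey hand press fixed to the table, somewhere in its middle, turned up to 0.45 rad. Origin at table height straight below the presser stem, z up. Base plate 160x150x10 mm; a column at +x (x 56 to 88 mm, 50 mm wide) carries a bridge, top 105 mm above the table, with a 40 mm wide, 24 mm thick track that runs from the stem to y = +155 mm; the lock slides on it.
- nest (a point): Point on the press's axis, 20 mm above the table: centre of the top face of the round aluminium hub (34 mm across, held in a ring) on which the gear lies.
- gear: Printed gear, 40 mm across, 9 mm thick, lying loose (fresh glue) on the hub under the presser foot; origin at the centre of its underside.
- lock_slide (a joint): Transport lock, m: 0 = locked, 0.033 = at its end stop, fully out. Moves along the press's own +y, away from the stem; friction about 1.5 N, stays where it is left. Starts between 0 and 0.010. While it is in, its fork stands under the stem's collar and keeps the foot off the gear.
- lock_grip (a point): Centre of the top of the lock's upright grip, which moves with the slide: a black ribbed block 22 mm along the press's x, 14 mm along its y, 40 mm tall (from 118 to 158 mm above the table). At joint value 0 it is at y = +85 mm of the press.
- presser_foot: The presser: rubber foot disc 26 mm across, stem, collar, and in front (press -x) a flat gauge tongue with two short level pins 6 mm apart. Origin at the centre of the foot's underside, 37 mm above the table at rest, 8 mm above the gear. Moves straight down only; a weak return spring takes about 1 to 1.5 N to push it onto the gear.
- press_cap (a joint): Travel of the cap down the stem, relative to the foot, m: 0 = up, 0.022 = bottomed. Spring: about 2 N to start it, 9 N at 0.014 (500 N/m); springs back when released. With the lock out, the push first lowers cap and foot together by 8 mm until the foot meets the gear, then only the cap moves. Its rim meets the upper gauge pin at 0.011, the lower at 0.017.
- cap_top (a point): Centre of the flat top of the presser's round black cap, 40 mm across, 182 mm above the table at rest; it is the highest part of the press, and moves with the cap.
- glue_stick: White glue stick, 30 mm across, 98 mm tall, standing right of the press (press -y); bystander. Origin at the centre of its underside.
- leg_1: Olive printed leg part, 93x32x24 mm, lying in front of the press; bystander. Origin under its middle.
- flush_cutters: Flush cutters with red grips, 122x45x11 mm, lying right of the press; bystander. Origin under their middle.
- test_cube: Printed 20 mm calibration cube in front of the press; bystander. Origin at the centre of its underside.
- horn: Small printed blade, 60 mm tall, standing behind the press; bystander. Origin at the centre of its foot.
There are look-alikes about, which are no part of the job. Leave any pink or red look-alike of the gear alone.

How it is judged:
On the way, in this order (a step that is already met when the one before it is completed fails the run):
1. the transport lock is pulled out to its end stop (value of joint lock_slide above 0.03 m), for 0.2 s.
2. the foot presses the gear and the cap's rim stands between the gauge pins for a second (value of joint press_cap between 0.011 and 0.017 m and contact force between presser_foot and gear above 4 N), for 1 s.
At the end, for the whole second after the job is handed in: The robot is still pushing on the cap (more than 3 N): the cap stands 11 to 17 mm down its stem, the foot presses the gear with more than 4 N, the gear is within 6 mm of the hub's centre, and the lock is within 3 mm of its end stop (all of step 2 and value of joint lock_slide above 0.03 m and horizontal distance between gear and nest below 0.006 m and contact force between any of the fingers, the arm and presser_foot above 3 N); the arm keeps its last pose, push and grip.
It fails at once if the cap is bottomed on the gear (value of joint press_cap above 0.0205 m).
It fails at once if a bystander is moved by more than 30 mm (distance of any of glue_stick, leg_1, flush_cutters, test_cube, horn from where it was at the start of the episode above 0.03 m).
It also fails if it takes over 45 s, if anything falls off the work surface, if the arm or the gripper's body presses on something with over 40 N, if the wrist force passes 120 N, or if a joint passes its speed limit or range.

ROBOT

A 6-joint arm with a two-finger parallel gripper is mounted at the origin on a cart in front of the work surface, level with it; the furniture and walls round the work are solid. World frame = base frame: x ahead of the robot, y to its left, z up, the work surface at z = 0. Lengths are in m, angles in rad, forces in N, time in s.
With the tool pointing down it reaches from about 0.375 to 0.9 m from the base axis. Payload 3.1 kg.
Tool frame: the origin (TCP) lies midway between the tips of the shut fingers; the grasp point (between the pads) lies 19 mm behind it; z points along the fingers, y is the line along which they close (so a half turn about z gives the same grasp; the last joint's range is limited). The gripper opens to 87 mm and grips with 3 to 60 N. Pads are 19 mm wide; open, the fingers measure 117 mm over their backs; the gripper's body (75 mm by 190 mm) begins 51 mm behind the grasp point.
Start: joints at [-1.522, 0.527, 1.433, -0, 1.181, -0.178], TCP at [0.141, -0.609, 0.223] pointing down, gripper open.
Joint ranges: [-3.08, 3.08], [-0.75, 2.2], [0.22, 2.44], [-1.43, 4.57], [0, 2.65], [-2.85, 2.85]. Speed limits (rad/s): [2.79, 2.79, 3.14, 3.14, 3.14, 3.14].

INTERFACE

Orientations are given as a unit quaternion [x, y, z, w].
In Python, from rig import status, imaging, order gives the robot as it stands.
- The arm moves only by the tool arm_command, never from a script. Its argument "deltas" is one flat list of numbers, 5 for each row, row after row: the opening, from -1 (shut) to 1 (fully open), so that 0 is half open, then the shift along the tool's x, y, z in m, then the turn about the tool's z in rad. In form: [gripper, tx, ty, tz, roll, gripper, tx, ty, tz, roll, ...]. A call has 1 to 12 rows; each row shifts and turns the commanded pose from where the row before left it, along the tool's axes as they then stand; what a row does not reach is not made up. A row lasts 1/8 s, in which the tool goes at most 62.5 mm and 10.7 degrees, less where a joint would pass 70% of its speed; a pose out of reach is approached as far as the arm can. A call with a gripper value outside its range is refused whole. The fingers move at their own pace and stop on an object; "newtons" is the grip in N (left out, the last holds). Time passes only in rows, so rows that do not move let the fingers close. It gives the time, the measured TCP pose, the force, the opening and the grip force at its end, in the units of the state.
- status.get_obs(): the state, without advancing time (a new reading comes with each control period).
- imaging.camera(name): name is "scene" or "top" or "wrist"; returns (picture, depth): 420x560x3 uint8, red, green, blue; 420x560 float32, m along the optical axis (not along the pixel's ray), 0 where there is no reading.
- imaging.camera_params(name): a dict with "intrinsics" (3x3 intrinsics, pixels), "k1" (the pictures are not rectified: a ray, as slopes to the right and down, at radius r is drawn at 1 + k1 r^2 times it, then the intrinsics apply), "camera_from_world" (4x4, takes a point from world to camera coordinates). Camera axes: x right, y up, looking along -z (the intrinsics and any distortion apply to the point x, -y, -z); pixel columns grow to the right and rows downward; lengths in m; the calibration is good to about 2 mm. A picture is of the moment at which its call begins: read the wrist's pose just before it. camera_params takes no time and is no camera call; for the wrist camera it gives the pose at the moment of the call.
- order.hand_in(): hands the job in; it is judged then, once.
The state is a dict: "time": time; "q": joint angles; "joint_velocities": joint speeds; "joint_torque": joint torques, N m; "position": TCP position; "tool_rot": TCP orientation; "ft_force": force on the tool from outside, world axes, zero at the start; "moment": the same for the moment, N m; "grip_width": finger opening in m; "grip_force": force on a finger pad.
Only numpy, scipy, OpenCV 4.12 (cv2) and the standard library are available. Lean on these libraries where they do the work, as an engineer would, in place of code of your own. Each camera call takes 0.05 s, during which the arm holds its last target. There are 200 camera calls.

## Working session

There is one attempt and no reset: what is moved stays moved. The work goes in short steps, Python scripts to look and compute and a tool call to move; the robot and the scene stay as the last step left them, time stands still between calls to the robot, and variables do not carry over. Pictures are saved under pics/ and viewed, at most 10 in all, crops included, and the job is handed in when it is done.

Besides the shell and the picture viewer there is one more tool, called after "Call:" by a JSON object that holds its "method" and its "body". arm_command: Moves the arm, as the interface text tells. Its arguments: {"type":"object","properties":{"deltas":{"type":"array"},"newtons":{"type":"number"}},"required":["deltas"]}

```bash
mkdir -p pics; cat > h.py <<'E'
import numpy as np, cv2
from rig import status, imaging, order
def grab(n):
    P=imaging.camera_params(n); im,d=imaging.camera(n); return im,d,P
def cloud(d,P):
    K=np.array(P["intrinsics"]);T=np.array(P["camera_from_world"]);h,w=d.shape
    u,v=np.meshgrid(np.arange(w),np.arange(h))
    p=np.stack([u,v],-1).reshape(-1,1,2).astype(np.float64)
    r=cv2.undistortPoints(p,K,np.array([P["k1"],0,0,0.])).reshape(h,w,2)
    c=np.stack([r[...,0]*d,-r[...,1]*d,-d],-1)
    return (c-T[:3,3])@T[:3,:3]
E
python3 - <<'E'
from h import *
for n in ["top","scene"]:
    im,d,P=grab(n); np.savez(f"{n}.npz",im=im,d=d,X=cloud(d,P)); cv2.imwrite(f"pics/{n}.png",im[...,::-1])
    T=np.array(P["camera_from_world"]);print(n,-T[:3,:3].T@T[:3,3])
X=np.load("top.npz")["X"]; d=np.load("top.npz")["d"]
m=(X[...,2]>0.172)&(X[...,2]<.195)&(d>0)
n,l,s,c=cv2.connectedComponentsWithStats(m.astype(np.uint8))
for i in range(1,n):
    if s[i,4]>20: print(s[i],X[l==i].mean(0))
print(status.get_obs())
E
```

```text
top [ 0.45265464 -0.09996161  1.1099472 ]
scene [ 0.21938974 -0.73637914  0.91821924]
[ 40   0  94  33 575] [0.96361452 0.28603946 0.18348861]
[  0 202  22  36 332] [0.54473926 0.44421838 0.18335353]
[252 211  20  20 291] [ 0.54101992 -0.05966731  0.18193241]
{'time': 0.1, 'q': array([-1.52151944e+00,  5.28404447e-01,  1.43378224e+00, -1.92103675e-05,
        1.18142198e+00, -1.78511170e-01]), 'joint_velocities': array([ 2.01866553e-04, -1.73962813e-03, -2.05971156e-03, -1.21982140e-03,
        9.64171519e-05,  3.15887802e-04]), 'joint_torque': array([-3.14332392e-04, -4.40985918e+01, -1.77151251e+01,  6.34734565e-02,
        5.34281856e-02, -4.29120325e-05]), 'position': array([ 0.14112238, -0.60816821,  0.22164774]), 'tool_rot': array([ 9.93520163e-01,  1.13651524e-01,  5.62251813e-05, -1.00647617e-03]), 'ft_force': array([0.40243806, 0.261027  , 0.82551627]), 'moment': array([-0.07862067,  0.02288007, -0.07686811]), 'grip_force': 0.0, 'grip_width': 0.08682151452375865}
```

View pics/top.png

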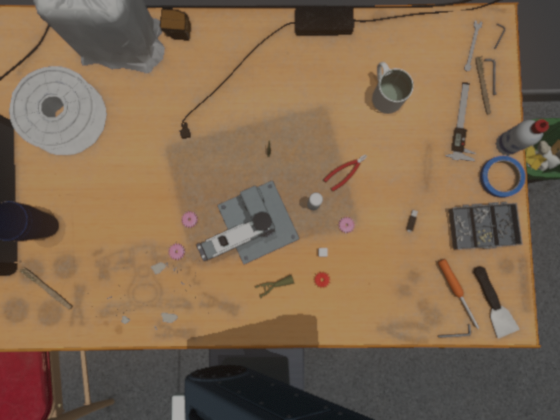

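View pics/scene.png

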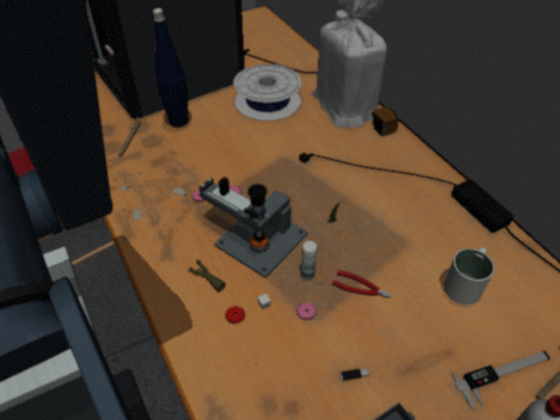

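The top view shows the cap at (262,221), with the white lock track running left and down to about (203,248) and the black grip near (222,240). In the scene view the grip is at (224,186) and the cap at (258,192). Next I'll locate the grip and get the press's yaw from the depth image.

```bash
python3 - <<'E'
from h import *
for n in ["top","scene"]:
    f=np.load(n+".npz");X,im=f["X"],f["im"].astype(int)
    near=np.hypot(X[...,0]-.54,X[...,1]+.06)<.2
    for nm,lo,hi in [("cap",.177,.19),("grip",.148,.166),("track",.098,.125),("plate",.006,.016)]:
        m=near&(X[...,2]>lo)&(X[...,2]<hi)
        k,l,s,c=cv2.connectedComponentsWithStats(m.astype(np.uint8))
        for i in range(1,k):
            if s[i,4]>15:
                p=X[l==i]; r=cv2.minAreaRect(p[:,:2].astype(np.float32)*1000)
                print(n,nm,s[i],p.mean(0).round(4),np.round(r[0],1),np.round(r[1],1),round(r[2],1))
E
```

```text
top cap [252 211  20  20 290] [ 0.5411 -0.0596  0.182 ] [540.9 -59.4] [38.  37.9] 44.9
top grip [217 235  10  11  76] [0.503  0.0248 0.1569] [503.1  25.3] [21.8 15.1] 27.8
top track [ 196  185   73   76 1560] [ 5.329e-01 -2.000e-04  1.110e-01] [545.5  15. ] [109.4 172.7] 24.4
top track [310 193  13  13  72] [ 0.5953 -0.1788  0.0998] [ 595.7 -180. ] [22.1 27.4] 45.6
top track [267 222   8   9  31] [ 0.5345 -0.0772  0.1069] [533.3 -78.4] [11.2 21. ] 61.0
top plate [323 176   6   6  23] [ 0.6595 -0.2103  0.0106] [ 659.9 -210.5] [ 8.8 13.5] 44.7
top plate [ 236  180   63   84 1841] [ 0.541  -0.0731  0.0101] [555.3 -42.4] [159.4 149.6] 24.2
top plate [331 185   6   6  22] [ 0.637  -0.2281  0.0102] [ 637.2 -227.6] [ 9.7 11.3] 35.2
top plate [218 195  34  35 655] [0.5779 0.0164 0.01  ] [579.2  15.6] [68.8 62.6] 24.0
top plate [183 211  15  17 144] [0.5628 0.1232 0.009 ] [562.3 121.7] [32.5 39.1] 85.0
top plate [338 216  10  17  93] [ 0.5469 -0.2503  0.0094] [ 547.2 -248.5] [39. 22.] 1.0
top plate [313 271  18  17 170] [ 0.4158 -0.195   0.0093] [ 416.6 -194.1] [35.1 38.4] 49.4
top plate [257
[... 939 characters left out ...]
819 -0.056   0.013 ] [383.5 -58.8] [ 9.1 27.1] 29.6
scene plate [337 270   7   6  28] [ 0.6599 -0.2119  0.0106] [ 660.1 -211.5] [ 8.4 12.6] 46.2
scene plate [301 272  14   8  35] [ 0.5923 -0.1865  0.0109] [ 593.4 -185.9] [11.9 28.2] 56.7
scene plate [333 280   6   6  25] [ 0.6367 -0.2286  0.0098] [ 637.5 -228.3] [10.5 11. ] 15.4
scene plate [215 284  11   7  26] [ 0.4192 -0.1228  0.0095] [ 418.1 -123.4] [22.6  9.3] 4.0
scene plate [258 299  13  10  34] [ 0.4785 -0.2048  0.0109] [ 476.8 -204.1] [14.6 26.1] 45.5
scene plate [297 302  18  12 124] [ 0.5472 -0.2501  0.0097] [ 547.6 -248.3] [39.4 21.4] 1.0
scene plate [225 305  20  17 218] [ 0.4166 -0.196   0.0098] [ 416.6 -194.2] [36.2 38.5] 64.0
```

Press yaw is about 0.422 rad, with the cap at (0.541, -0.060) and the grip at (0.503, 0.025), so the lock is roughly 8 mm out. Moving above the grip now.

Call:
{"method": "arm_command", "body": {"deltas": [0.4, 0.0275, -0.0297, -0.002, 0, 0.4, 0.0275, -0.0297, -0.002, 0, 0.4, 0.0275, -0.0297, -0.002, 0, 0.4, 0.0275, -0.0297, -0.002, 0, 0.4, 0.0275, -0.0297, -0.002, 0, 0.4, 0.0275, -0.0297, -0.002, 0, 0.4, 0.0275, -0.0297, -0.002, 0, 0.4, 0.0275, -0.0297, -0.002, 0, 0.4, 0.0275, -0.0297, -0.002, 0, 0.4, 0.0275, -0.0297, -0.002, 0, 0.4, 0.0275, -0.0297, -0.002, 0, 0.4, 0.0275, -0.0297, -0.002, 0], "newtons": 25}}

```text
time: 1.6
position: [0.3825, -0.1858, 0.2465]
tool_rot: [0.994, 0.114, -0.0, -0.0]
ft_force: [0.7, 0.4, -0.7]
grip_width: 0.0608
grip_force: 0.0
```

Call:
{"method": "arm_command", "body": {"deltas": [0.4, 0.0275, -0.0297, -0.002, 0, 0.4, 0.0275, -0.0297, -0.002, 0, 0.4, 0.0275, -0.0297, -0.002, 0, 0.4, 0.0275, -0.0297, -0.002, 0, 0.4, 0.0275, -0.0297, -0.002, 0, 0.4, 0.0275, -0.0297, -0.002, 0, 0.4, 0, 0, 0, -0.1765, 0.4, 0, 0, 0, -0.1765, 0.4, 0, 0, 0, -0.1765, 0.4, 0, 0, 0, -0.1765, 0.4, 0, 0, 0, -0.1765, 0.4, 0, 0, 0, -0.1765]}}

```text
time: 3.1
position: [0.5023, 0.0238, 0.2582]
tool_rot: [0.798, 0.602, -0.0, -0.0]
ft_force: [0.3, 0.7, -0.5]
grip_width: 0.0607
grip_force: 0.0
```

Call:
{"method": "arm_command", "body": {"deltas": [0.4, 0, 0, 0, -0.1765, 0.4, 0, 0, 0, -0.1765, 0.4, 0, 0, 0, -0.1765, 0.4, 0, 0, 0, -0.1765, 0.4, 0, 0, 0, 0, 0.4, 0, 0, 0, 0]}}

```text
time: 3.85
position: [0.5025, 0.0238, 0.2584]
tool_rot: [0.544, 0.839, -0.0, -0.0]
ft_force: [-0.4, 0.2, 0.7]
grip_width: 0.061
grip_force: 0.0
```

```bash
cat >> h.py <<'E'
from scipy.spatial.transform import Rotation as R
def to(p):  # tool-frame offset to world point
    o=status.get_obs(); r=R.from_quat(o["tool_rot"])
    d=r.inv().apply(np.array(p)-o["position"]); print("t",round(o["time"],2),"pos",o["position"].round(4),"F",o["ft_force"].round(2),"toolx",r.as_matrix()[:,0].round(3),"y",r.as_matrix()[:,1].round(3),"w",round(o["grip_width"],4),"delta",d.round(4))
E
python3 - <<'E'
from h import *
to([.503,.025,.130])
im,d,P=grab("wrist"); X=cloud(d,P); cv2.imwrite("pics/w1.png",im[...,::-1])
for lo,hi,c0 in [(.148,.166,(.503,.025)),(.175,.19,(.541,-.06))]:
    m=(X[...,2]>lo)&(X[...,2]<hi)&(np.hypot(X[...,0]-c0[0],X[...,1]-c0[1])<.03)
    if m.sum()>20:
        p=X[m]; print(cv2.minAreaRect(p[:,:2].astype(np.float32)*1000),p.mean(0),m.sum())
E
```

```text
t 3.85 pos [0.5025 0.0238 0.2584] F [-0.42  0.24  0.68] toolx [-0.407  0.913  0.   ] y [ 0.913  0.407 -0.   ] w 0.061 delta [0.0009 0.001  0.1284]
((502.2429504394531, 26.985076904296875), (20.762935638427734, 15.012434005737305), 23.819229125976562) [0.50188061 0.02780829 0.1564717 ] 521
((536.5692749023438, -48.63241195678711), (39.35597610473633, 18.061750411987305), 24.45070457458496) [ 0.5366046  -0.04889105  0.18136283] 934
```

View pics/w1.png

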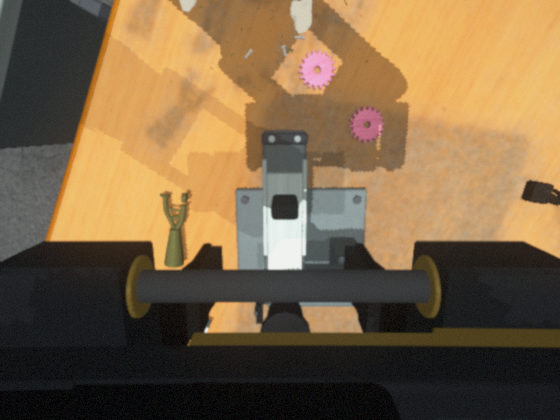

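The wrist image shows the grip at (285,207) on the track, well lined up with the tool axes. The olive leg at (175,230) is clear. Descending to close on the grip.

Call:
{"method": "arm_command", "body": {"deltas": [0.4, 0.001, 0, 0.0215, 0, 0.4, 0.001, 0, 0.0215, 0, 0.4, 0, 0, 0.0215, 0, 0.4, 0, 0, 0.0215, 0, 0.4, 0, 0, 0.0215, 0, 0.4, 0, 0, 0.0215, 0, 0.4, 0, 0, 0, 0, -1, 0, 0, 0, 0, -1, 0, 0, 0, 0, -1, 0, 0, 0, 0, -1, 0, 0, 0, 0], "newtons": 25}}

```text
time: 5.28
position: [0.5021, 0.0255, 0.13]
tool_rot: [0.543, 0.839, 0.0, 0.0]
ft_force: [0.2, -0.0, -0.0]
grip_width: 0.0284
grip_force: 0.0
```

Call:
{"method": "arm_command", "body": {"deltas": [-1, 0.003, 0, 0, 0, -1, 0.003, 0, 0, 0, -1, 0.003, 0, 0, 0, -1, 0.003, 0, 0, 0, -1, 0.003, 0, 0, 0, -1, 0.003, 0, 0, 0, -1, 0.002, 0, 0, 0, -1, 0, 0, 0, 0]}}

```text
time: 6.28
position: [0.4944, 0.0442, 0.1298]
tool_rot: [0.543, 0.839, 0.001, 0.001]
ft_force: [4.1, 1.4, 1.6]
grip_width: 0.0214
grip_force: 25.0
```

Call:
{"method": "arm_command", "body": {"deltas": [-1, 0.002, 0, 0, 0, -1, 0.002, 0, 0, 0, -1, 0.002, 0, 0, 0, -1, 0, 0, 0, 0]}}

```text
time: 6.78
position: [0.492, 0.0496, 0.1298]
tool_rot: [0.543, 0.839, 0.001, 0.001]
ft_force: [4.2, 1.4, 1.3]
grip_width: 0.0219
grip_force: 25.0
```

Call:
{"method": "arm_command", "body": {"deltas": [-1, 0.002, 0, 0, 0, -1, 0.002, 0, 0, 0, -1, 0, 0, 0, 0]}}

```text
time: 7.15
position: [0.492, 0.0498, 0.1298]
tool_rot: [0.543, 0.84, -0.001, 0.003]
ft_force: [6.6, -10.6, -2.2]
grip_width: 0.022
grip_force: 25.0
```

The end stop is reached: the force jumped to about 11 N and the TCP stopped. Relaxing, releasing and rising.

Call:
{"method": "arm_command", "body": {"deltas": [-1, -0.003, 0, 0, 0, 0.4, 0, 0, 0, 0, 0.4, 0, 0, 0, 0, 0.4, 0, 0, 0, 0, 0.4, 0, 0, -0.02, 0, 0.4, 0, 0, -0.03, 0, 0.4, 0, 0, -0.03, 0, 0, 0, 0, -0.02, 0, -1, 0, 0, 0, 0, -1, 0, 0, 0, 0]}}

```text
time: 8.4
position: [0.4896, 0.0504, 0.2286]
tool_rot: [0.543, 0.84, -0.001, -0.001]
ft_force: [0.0, 0.3, -0.5]
grip_width: 0.0388
grip_force: 0.0
```

```bash
python3 - <<'E'
from h import *
to([.541,-.060,.200])
for n in ["wrist","scene","top"]:
    im,d,P=grab(n); X=cloud(d,P)
    m=(X[...,2]>.148)&(X[...,2]<.166)&(np.hypot(X[...,0]-.4925,X[...,1]-.048)<.03)
    if m.sum()>20:
        r=cv2.minAreaRect(X[m][:,:2].astype(np.float32)*1000); v=np.array(r[0])/1000-[.541,-.060]
        print(n,r,"joint",v@[-.409,.912]-.085)
E
```

```text
t 8.4 pos [0.4896 0.0504 0.2286] F [ 0.04  0.3  -0.46] toolx [-0.41   0.912  0.001] y [ 0.912  0.41  -0.002] w 0.0388 delta [-0.1218  0.0017  0.0284]
wrist ((492.1681213378906, 50.15849304199219), (21.40732765197754, 14.325873374938965), 24.61042594909668) joint 0.03543678402709961
scene ((494.0887451171875, 47.003990173339844), (23.31850814819336, 17.07794952392578), 25.16452980041504) joint 0.03177434228515626
```

The lock measures about 0.033, which is fully out. Moving over the cap with the fingers shut.

Call:
{"method": "arm_command", "body": {"deltas": [-1, -0.0203, 0, 0, 0, -1, -0.0203, 0, 0, 0, -1, -0.0203, 0, 0, 0, -1, -0.0203, 0, 0, 0, -1, -0.0203, 0, 0, 0, -1, -0.0203, 0.0017, 0, 0, -1, 0, 0, 0.02, 0, -1, 0, 0, 0.018, 0, -1, 0, 0, 0, 0, -1, 0, 0, 0, 0]}}

```text
time: 9.8
position: [0.5429, -0.0606, 0.1921]
tool_rot: [0.543, 0.84, 0.0, 0.0]
ft_force: [-0.4, 0.3, 0.1]
grip_width: 0.0009
grip_force: 0.0
```

```bash
python3 - <<'E'
from h import *
to([.541,-.060,.182])
im,d,P=grab("scene"); cv2.imwrite("pics/s2.png",cv2.resize(im[120:290,170:370,::-1],None,fx=3,fy=3,interpolation=2))
E
```

```text
t 9.8 pos [ 0.5429 -0.0606  0.1921] F [-0.4   0.33  0.14] toolx [-0.41   0.912 -0.001] y [0.912 0.41  0.001] w 0.0009 delta [ 0.0013 -0.0015  0.0101]
```

View pics/s2.png

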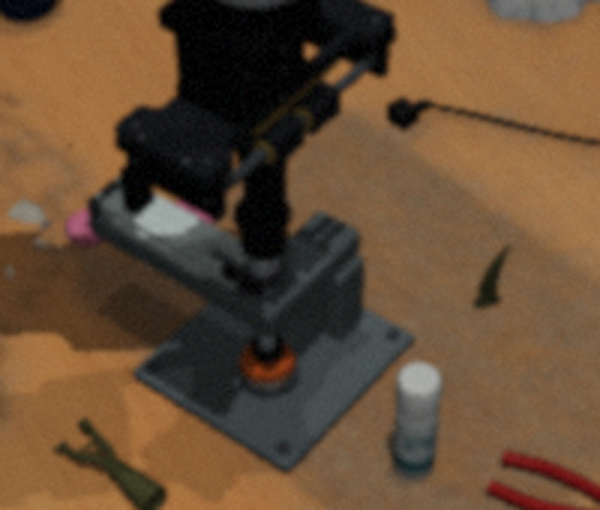

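The fingers are centred above the cap at (262,200) and the orange gear is under the foot at (268,362). The wrist camera housing at (180,140) appears near the lock grip at (140,185), so I'll check that clearance.

```bash
python3 - <<'E'
from h import *
T=np.array(imaging.camera_params("wrist")["camera_from_world"]);print(-T[:3,:3].T@T[:3,3])
im,d,P=grab("scene");X=cloud(d,P)[160:195,205:250]
q=(X-np.array([.541,-.06,0]))[...,:2]@np.array([-.409,.912])
for a in np.arange(.02,.17,.015):
    m=(q>a)&(q<a+.015)&(X[...,2]>.125); z=np.sort(X[...,2][m]); print(a.round(3),m.sum(),z[:3].round(3),z[-3:].round(3))
E
```

```text
[0.51537221 0.00145889 0.35421752]
0.02 102 [0.263 0.263 0.265] [0.307 0.308 0.308]
0.035 2 [0.266 0.305] [0.266 0.305]
0.05 0 [] []
0.065 0 [] []
0.08 0 [] []
0.095 19 [0.126 0.128 0.128] [0.147 0.152 0.161]
0.11 90 [0.125 0.126 0.126] [0.159 0.16  0.161]
0.125 0 [] []
0.14 0 [] []
0.155 0 [] []
0.17 0 [] []
```

The body stays well clear, with its lowest point at 0.263. Pushing down in stages, watching the force.

Call:
{"method": "arm_command", "body": {"deltas": [-1, 0.001, -0.0015, 0.003, 0, -1, 0, 0, 0.003, 0, -1, 0, 0, 0.003, 0, -1, 0, 0, 0.003, 0, -1, 0, 0, 0.003, 0, -1, 0, 0, 0, 0, -1, 0, 0, 0, 0]}}

```text
time: 10.78
position: [0.5404, -0.0599, 0.1766]
tool_rot: [0.543, 0.84, 0.0, -0.0]
ft_force: [-0.6, -0.2, 2.0]
grip_width: 0.0007
grip_force: 0.7
```

Call:
{"method": "arm_command", "body": {"deltas": [-1, 0, 0, 0.002, 0, -1, 0, 0, 0.002, 0, -1, 0, 0, 0.002, 0, -1, 0, 0, 0, 0, -1, 0, 0, 0, 0]}}

```text
time: 11.4
position: [0.5405, -0.0599, 0.1707]
tool_rot: [0.543, 0.84, 0.0, 0.0]
ft_force: [-0.8, 0.8, 5.1]
grip_width: 0.0003
grip_force: 2.2
```

Call:
{"method": "arm_command", "body": {"deltas": [-1, 0, 0, 0.002, 0, -1, 0, 0, 0.002, 0, -1, 0, 0, 0, 0, -1, 0, 0, 0, 0]}}

```text
time: 11.9
position: [0.5406, -0.0599, 0.1668]
tool_rot: [0.543, 0.84, 0.0, 0.0]
ft_force: [-1.3, 1.1, 6.1]
grip_width: -0.0
grip_force: 3.1
```

Call:
{"method": "arm_command", "body": {"deltas": [-1, 0, 0, 0.002, 0, -1, 0, 0, 0.002, 0, -1, 0, 0, 0.0027, 0, -1, 0, 0, 0, 0, -1, 0, 0, 0, 0]}}

```text
time: 12.52
position: [0.5406, -0.06, 0.1606]
tool_rot: [0.543, 0.84, 0.0, 0.0]
ft_force: [-1.6, 0.7, 9.3]
grip_width: 0.0005
grip_force: 4.7
```

```bash
python3 - <<'E'
from h import *
to([.541,-.060,.160])
im,d,P=grab("scene"); cv2.imwrite("pics/s3.png",cv2.resize(im[150:260,200:320,::-1],None,fx=5,fy=5,interpolation=2))
E
```

```text
t 12.53 pos [ 0.5406 -0.06    0.1606] F [-1.64  0.65  9.31] toolx [-0.41   0.912 -0.   ] y [0.912 0.41  0.001] w 0.0005 delta [-0.0002  0.0003  0.0006]
```

View pics/s3.png

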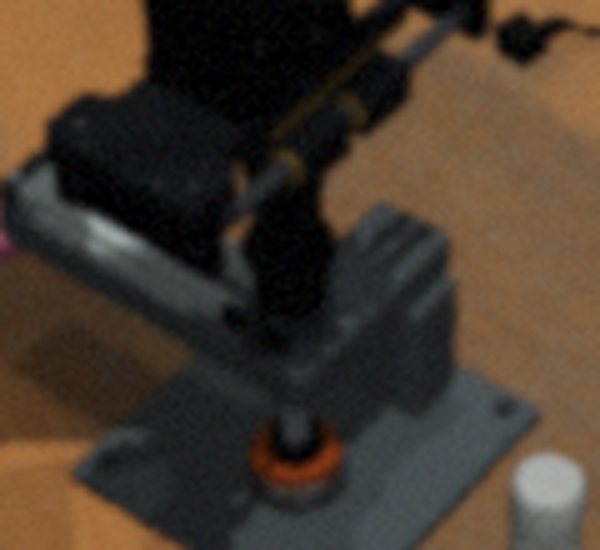

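The foot sits on the orange gear, centred at (295,455). Cap travel is about 12 to 13.4 mm, so I'll nudge it 1 mm further and hold.

Call:
{"method": "arm_command", "body": {"deltas": [-1, 0, 0, 0.001, 0, -1, 0, 0, 0, 0, -1, 0, 0, 0, 0, -1, 0, 0, 0, 0, -1, 0, 0, 0, 0, -1, 0, 0, 0, 0, -1, 0, 0, 0, 0, -1, 0, 0, 0, 0, -1, 0, 0, 0, 0, -1, 0, 0, 0, 0, -1, 0, 0, 0, 0, -1, 0, 0, 0, 0]}}

```text
time: 14.08
position: [0.5406, -0.0599, 0.1597]
tool_rot: [0.543, 0.84, 0.0, 0.0]
ft_force: [-1.7, 1.3, 10.7]
grip_width: 0.0006
grip_force: 4.9
```

Call:
{"method": "arm_command", "body": {"deltas": [-1, 0, 0, 0, 0, -1, 0, 0, 0, 0, -1, 0, 0, 0, 0, -1, 0, 0, 0, 0, -1, 0, 0, 0, 0]}}

```text
time: 14.7
position: [0.5406, -0.0599, 0.1597]
tool_rot: [0.543, 0.84, 0.0, 0.0]
ft_force: [-2.5, 0.9, 10.0]
grip_width: 0.0005
grip_force: 4.9
```

```bash
python3 -c "
from rig import order
print(order.hand_in())"
```

```text
the job is handed in; nothing more can be done
None
```

I pulled the transport lock out to its end stop and pushed the cap about 14 mm down (estimated from tool height and a force of about 10 N) with the foot on the gear, then handed the job in with the arm still holding it there; no verdict was shown.

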